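# Find and tag the loose clamp knob of a defibrillator mounting plate

## Task

Before the defibrillator goes back on its mounting plate, check the plate's three wing knobs by turning each clockwise, never backing one off and not leaning hard on the plate. Two are sound and give only to a firm twist: stop as soon as you feel them give, about 5 degrees; one is loose and turns at a light touch: run it on until it comes up snug, and slip the red tag over it so that the ring lies flat on the plate around that knob, and let go. Leave the green tag, the spare knob and the screwdriver where they are.

Things in the scene. Friction and masses are not known exactly. Their poses are not given: they have to be found in the camera images.
- knob_a_grip (a point): black wing knob, one of three alike on the plate's ears. Point: on its vertical turning axis, mid-height of the wing, 34 above the ear's top. Wing: bar 44 long (x), 13 wide (y), 24 tall (12 above and below the point). Under it a stem 12 dia and a fixed boss 26 dia, 10 high. The knob turns only; it does not rise. Any ear may have the loose one; nothing to be seen tells which
- knob_a (a joint): its turning angle, rad: 0 at the start, grows CLOCKWISE seen from above. A sound knob breaks away at 0.4 to 0.6 N m and then needs 0.02 N m more per 0.01 rad; it stays where it is left but springs back if forced. The one loose knob turns at 0.1 N m and runs on for 0.65 rad (37 degrees), where it comes up hard
- knob_b_grip (a point): another wing knob, same as knob_a: this point on its axis at mid-height of the wing, x along the 44 mm bar, 34 above the ear's top face
- knob_b (a joint): the same for this knob
- knob_c_grip (a point): another wing knob, same as knob_a: this point on its axis at mid-height of the wing, x along the 44 mm bar, 34 above the ear's top face
- knob_c (a joint): the same for this knob
- red_tag_ring (a point): red plastic tag: a flat ring (70 outside dia, 54 inside, 8 high) with an upright blade standing on its rim. Origin: centre of the ring, half-way up (4 above its underside); z is up, the blade stands towards +x of it; 35 g, starts lying on the table, left of the plate
- red_tag_blade (a point): grip point of the red tag's blade, 48 from the ring's axis and 32 above the ring's underside. The blade is 8 thick (along y), 34 long (along x), and from 8 to 50 above the underside
- green_tag_ring (a point): green ('passed') tag: a flat ring (70 outside dia, 54 inside, 8 high) with an upright blade standing on its rim. Origin: centre of the ring, half-way up (4 above its underside); z is up, the blade stands towards +x of it; same size, lies near the red one; not to be used
- plate: grey metal plate fixed to the table: seat 150 (x) by 225 (y), 8 thick; three 75 mm square ears, level with it, centred at y = +140, y = -140 and x = -105, each with a wing knob at its centre, else bare. Origin: underside's centre, on the table (top face at 8). Lip 38 high at x = +71; two pins 20 high at x = +45, y = +-35; a low block between
- spare_knob: spare wing knob, 44 long, standing upside down in a steel tray (160 x 100 x 22) on the left; origin at its underside
- screwdriver: screwdriver 160 long lying to the right of the plate; origin at its underside
Things that resemble listed ones, but are neither listed nor needed, are in the scene too. There is more than one size of the part that bears red_tag_ring; the job needs the middle-sized.

How it is judged:
On the way:
1. every one of the three knobs has been turned clockwise past its breakaway (by 0.03 rad or more) (value of joint each of knob_a, knob_b, knob_c above 0.03 rad), for 0.1 s.
At the end, for the whole second after the job is handed in: the loose knob is turned over 0.5 rad clockwise, the two sound ones stand 0.03 to 0.16 rad clockwise of their start; the red ring lies flat on the plate (4 mm in height, 0.1 rad) around the loose knob, within 18 mm of its axis, let go (((value of joint knob_a above 0.5 rad and horizontal distance between red_tag_ring and knob_a_grip below 0.018 m and value of joint knob_b between 0.03 and 0.16 rad and value of joint knob_c between 0.03 and 0.16 rad) or (value of joint knob_b above 0.5 rad and horizontal distance between red_tag_ring and knob_b_grip below 0.018 m and value of joint knob_a between 0.03 and 0.16 rad and value of joint knob_c between 0.03 and 0.16 rad) or (value of joint knob_c above 0.5 rad and horizontal distance between red_tag_ring and knob_c_grip below 0.018 m and value of joint knob_a between 0.03 and 0.16 rad and value of joint knob_b between 0.03 and 0.16 rad)) and z of red_tag_ring in the frame of plate below 0.016 m and angle between red_tag_ring's own z axis and vertical below 0.1 rad); the robot touches nothing.
It fails at once if a knob is backed off (counter-clockwise) by more than 0.1 rad from its start (value of joint any of knob_a, knob_b, knob_c below -0.1 rad).
It fails at once if the robot leans on the plate with more than 20 N (contact force between any of the arm, the fingers and plate above 20 N).
It fails at once if the green tag, spare knob or screwdriver is pushed more than 20 mm (distance of any of green_tag_ring, spare_knob, screwdriver from where it was at the start of the episode above 0.02 m).
It also fails if it takes over 72 s, if anything falls off the work surface, if the arm or the gripper's body presses on something with over 40 N, if the wrist force passes 120 N, or if a joint passes its speed limit or range.

## Robot

A 7-joint arm with a two-finger parallel gripper is mounted at the origin on the work surface. World frame = base frame: x ahead of the robot, y to its left, z up, the work surface at z = 0. Lengths are in m, angles in rad, forces in N, time in s.
With the tool pointing down it reaches from about 0.4 to 0.85 m from the base axis. Payload 10.4 kg.
Tool frame: the origin (TCP) lies midway between the tips of the shut fingers; the grasp point (between the pads) lies 19 mm behind it; z points along the fingers, x is the direction in which the jaws open and shut, and the axes are right-handed (so a half turn about z gives the same grasp; the last joint's range is limited). The gripper opens to 85 mm and grips with 20 to 120 N. Pads are 22 mm wide; open, the fingers measure 114 mm over their backs; the gripper's body (76 mm by 85 mm) begins 54 mm behind the grasp point. The pads swing forward as they close: fully open they stand 13 mm farther back than shut.
Start: joints at [-1.298, 0.332, -0.065, 1.46, 0.022, 1.35, -0.088], TCP at [0.182, 0.598, 0.231] pointing down, gripper open.
Joint ranges: [-2.6, 2.6], [-0.5, 2.12], [-1.47, 1.34], [0.16, 2.42], [-1.27, 4.41], [0.06, 2.06], [-2.6, 2.6]. Speed limits (rad/s): [2.22, 2.22, 2.79, 2.79, 3.14, 3.14, 3.14].

## Interface

Orientations are given as a unit quaternion [x, y, z, w].
In Python, from workcell import telemetry, eyes, order gives the robot as it stands.
- The arm moves only by the tool servo_tool, never from a script. Its argument "deltas" is a list of rows, each a list of 3 entries, a list of its own where there are three numbers: the shift along the tool's x, y, z in cm, then the turn about the tool's z in rad, then the finger opening in cm, from 0 to 8.54. A call has 1 to 12 rows; each row shifts and turns the pose as measured when the row begins, along the tool's axes as they then stand; what a row does not reach is not made up. A row lasts 1/12 s, in which the tool goes at most 41.7 mm and 7.16 degrees, less where a joint would pass 70% of its speed; a pose out of reach is approached as far as the arm can. A call is refused whole if a number of a shift passes 4.17 or a number of a turn 0.125, either way. A call with a gripper value outside its range is refused whole. The fingers move at their own pace and stop on an object; "force" is the grip in N (left out, the last holds). Time passes only in rows, so rows that do not move let the fingers close. It gives the time, the measured TCP pose, the force and the opening at its end, in the units of the state.
- telemetry.get_obs(): the state, without advancing time (a new reading comes with each control period).
- eyes.camera(name): name is "scene" or "top" or "wrist"; returns (picture, depth): 400x640x3 uint8, blue, green, red; 400x640 float32, m along the optical axis (not along the pixel's ray), 0 where there is no reading.
- eyes.calibration(name): a dict with "fx", "fy", "cx", "cy" (pixels), "rvec" (rotation vector, rad) and "tvec" (3), from world to camera coordinates, as OpenCV has them. Camera axes: x right, y down, z forward; pixel columns grow to the right and rows downward; lengths in m; the calibration is good to about 2 mm. The wrist camera is an equidistant fisheye: a pixel r from the principal point sees the ray r / f radians off the axis. A picture is of the moment at which its call begins: read the wrist's pose just before it. calibration takes no time and is no camera call; for the wrist camera it gives the pose at the moment of the call.
- order.hand_in(): hands the job in, once; it reports no verdict.
The state is a dict: "clock": time; "joint_pos": joint angles; "joint_velocities": joint speeds; "tau": joint torques, N m; "position": TCP position; "ee_rot": TCP orientation; "ft_force": force on the tool from outside, world axes, zero at the start; "torque": the same for the moment, N m; "grip_width": opening from 0.0 (shut) to 1.0 (fully open).
Only numpy, scipy, OpenCV 4.12 (cv2) and the standard library are available. Lean on these libraries where they do the work, as an engineer would, in place of code of your own. Each camera call takes 0.05 s, during which the arm holds its last target. There are 200 camera calls.

## Working session

There is one attempt and no reset: what is moved stays moved. The work goes in short steps, Python scripts to look and compute and a tool call to move; the robot and the scene stay as the last step left them, time stands still between calls to the robot, and variables do not carry over. Pictures are saved under pics/ and viewed, about 8 in all and at most 12, crops included, and the job is handed in when it is done.

Besides the shell and the picture viewer there is one more tool, called after "Call:" as name(argument=value, ...) on one line, values as JSON. servo_tool: Moves the arm, as the interface text tells. Its arguments: {"type":"object","properties":{"deltas":{"type":"array"},"force":{"type":"number"}},"required":["deltas"]}

```bash
mkdir -p pics; cat > h.py <<'E'
import numpy as np, cv2
from scipy.spatial.transform import Rotation as R
from workcell import telemetry, eyes, order
def save(n,im): cv2.imwrite(f'pics/{n}.png',im)
def snap(name):
    c=eyes.calibration(name); im,d=eyes.camera(name); np.savez(f'{name}.npz',im=im,d=d,**{k:np.array(v) for k,v in c.items()}); return im,d,c
def pts(d,c):  # world points for pinhole camera
    v,u=np.mgrid[0:d.shape[0],0:d.shape[1]]
    p=np.stack([(u-c['cx'])/c['fx']*d,(v-c['cy'])/c['fy']*d,d],-1)
    M=R.from_rotvec(np.ravel(c['rvec'])).as_matrix()
    return (p-np.ravel(c['tvec']))@M
E
python3 - <<'E'
from h import *
o=telemetry.get_obs(); print({k:np.round(v,3) for k,v in o.items()})
for n in('top','scene'):
    im,d,c=snap(n); save(n+'0',im); print(n,{k:np.round(v,3) for k,v in c.items()})
E
```

```text
{'clock': np.float64(0.0), 'joint_pos': array([-1.298,  0.333, -0.065,  1.461,  0.022,  1.35 , -0.088]), 'joint_velocities': array([ 0.001, -0.001,  0.   , -0.001,  0.   , -0.   ,  0.001]), 'tau': array([ 1.0000e-03, -6.2545e+01,  4.9000e-02, -3.9160e+01,  1.6000e-02,
        1.0000e-02, -0.0000e+00]), 'position': array([0.182, 0.597, 0.231]), 'ee_rot': array([ 0.804,  0.595, -0.001,  0.   ]), 'ft_force': array([-0.182,  0.244, -0.079]), 'torque': array([-0.072,  0.009,  0.033]), 'grip_width': np.float64(0.999)}
top {'fx': np.float64(512.744), 'fy': np.float64(512.744), 'cx': np.float64(318.888), 'cy': np.float64(205.942), 'rvec': array([ 2.136, -2.168,  0.146]), 'tvec': array([0.044, 0.54 , 1.545])}
scene {'fx': np.float64(396.153), 'fy': np.float64(396.153), 'cx': np.float64(318.963), 'cy': np.float64(201.502), 'rvec': array([ 2.171,  1.573, -0.426]), 'tvec': array([-0.206, -0.408,  1.33 ])}
```

View pics/top0.png

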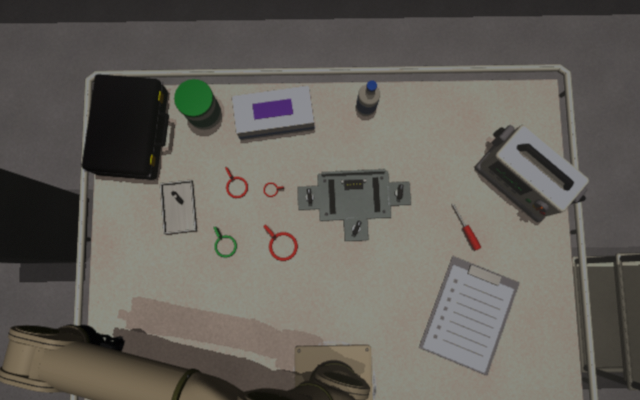

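View pics/scene0.png

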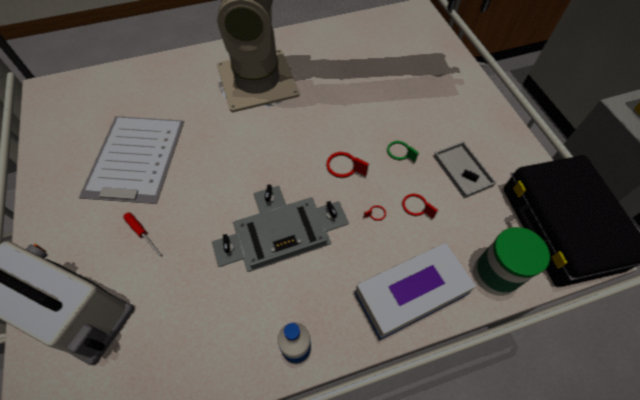

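Top view: three red tags: A (237,187), B (273,189), C (283,246); the green tag is at (226,246) and the knobs at (309,196), (401,192), (355,229). I'll measure the diameters next.

```bash
cat >> h.py <<'E'
def load(n):
    z=np.load(f'{n}.npz'); return z['im'],z['d'],{k:z[k] for k in('fx','fy','cx','cy','rvec','tvec')}
def ray(c,u,v,zp): # pinhole ray onto plane z=zp
    M=R.from_rotvec(np.ravel(c['rvec'])).as_matrix(); C=-M.T@np.ravel(c['tvec'])
    r=np.stack([(u-c['cx'])/c['fx'],(v-c['cy'])/c['fy'],np.ones_like(u,float)],-1)@M
    return C+r*((zp-C[2])/r[...,2])[...,None]
E
python3 - <<'E'
from h import *
for n in('top','scene'):
    im,d,c=load(n); P=pts(d,c); hsv=cv2.cvtColor(im,cv2.COLOR_BGR2HSV)
    H,S,V=cv2.split(hsv)
    for col,m in(('red',((H<8)|(H>172))&(S>150)&(V>60)),('green',(H>45)&(H<85)&(S>120)&(V>40))):
        k,l,s,ce=cv2.connectedComponentsWithStats(m.astype(np.uint8))
        for i in range(1,k):
            if s[i,4]<25: continue
            v,u=np.nonzero(l==i); p=P[v,u]; q=p[(p[:,2]<.016)&(p[:,2]>-.01)]; b=p[p[:,2]>.03]
            print(n,col,ce[i].round(0),s[i,4],'z',np.percentile(p[:,2],[2,50,98]).round(3),end=' ')
            if len(q)>20:
                w=ray(c,u.astype(float),v.astype(float),.008)[(p[:,2]<.016)]
                (x,y),r=cv2.minEnclosingCircle(q[:,:2].astype(np.float32)); print('ring',np.round([x,y,2*r],3),'blade',b.mean(0).round(3) if len(b) else None,len(b))
            else: print()
    # knobs: dark, z 0.03-0.08
    m=(P[...,2]>.03)&(P[...,2]<.075)&(V<70)&(abs(P[...,1])<.35)&(P[...,0]>.2)&(P[...,0]<.9)&(d>0)
    k,l,s,ce=cv2.connectedComponentsWithStats(m.astype(np.uint8))
    for i in range(1,k):
        if s[i,4]>12: 
            p=P[l==i]; print(n,'dark',ce[i].round(0),s[i,4],p.mean(0).round(3),np.percentile(p[:,2],[2,98]).round(3))
    if n=='top':
        save('crop',cv2.resize(im[150:270,190:420],None,fx=3.4,fy=3.4,interpolation=cv2.INTER_CUBIC))
E
```

```text
top red [237. 188.] 93 z [0.004 0.011 0.02 ] ring [0.608 0.294 0.067] blade None 0
top red [269. 231.] 39 z [0.058 0.066 0.073] 
top red [471. 237.] 161 z [0.017 0.026 0.034] 
top red [283. 247.] 175 z [0.005 0.013 0.022] ring [0.42  0.15  0.086] blade None 0
top green [193.  98.] 1092 z [0.149 0.156 0.163] 
top green [225. 247.] 78 z [0.003 0.009 0.015] ring [0.423 0.329 0.066] blade None 0
top dark [218. 109.] 30 [0.851 0.348 0.053] [0.033 0.073]
top dark [365. 109.] 86 [ 0.842 -0.112  0.052] [0.031 0.074]
top dark [277. 130.] 320 [0.778 0.164 0.052] [0.031 0.073]
top dark [400. 191.] 66 [ 0.58  -0.212  0.055] [0.04  0.062]
top dark [309. 196.] 47 [0.568 0.065 0.056] [0.047 0.064]
top dark [356. 228.] 52 [ 0.469 -0.075  0.056] [0.045 0.063]
scene red [344. 164.] 247 z [0.003 0.009 0.065] ring [0.418 0.147 0.089] blade [0.473 0.178 0.079] 52
scene red [417. 205.] 167 z [0.002 0.007 0.051] ring [0.605 0.292 0.069] blade [0.646 0.311 0.048] 38
scene red [375. 212.] 63 z [0.001 0.006 0.037] ring [0.597 0.186 0.047] blade [0.628 0.138 0.093] 15
scene red [134. 223.] 222 z [0.016 0.023 0
[... 202 characters left out ...]
0.039] [0.031 0.048]
scene dark [360. 166.] 91 [0.466 0.184 0.045] [0.032 0.06 ]
scene dark [268. 193.] 87 [ 0.473 -0.081  0.048] [0.032 0.055]
scene dark [331. 210.] 102 [0.573 0.061 0.048] [0.032 0.055]
scene dark [430. 210.] 42 [0.647 0.31  0.038] [0.031 0.045]
scene dark [226. 243.] 102 [ 0.582 -0.216  0.049] [0.033 0.055]
scene dark [312. 245.] 36 [ 0.645 -0.013  0.033] [0.03  0.037]
scene dark [272. 258.] 57 [ 0.649 -0.117  0.034] [0.03  0.038]
scene dark [484. 274.] 209 [0.85  0.346 0.053] [0.032 0.074]
scene dark [368. 312.] 233 [0.848 0.053 0.052] [0.031 0.073]
scene dark [434. 310.] 143 [0.889 0.2   0.044] [0.031 0.061]
scene dark [299. 358.] 94 [ 0.892 -0.121  0.053] [0.031 0.074]
```

View pics/crop.png

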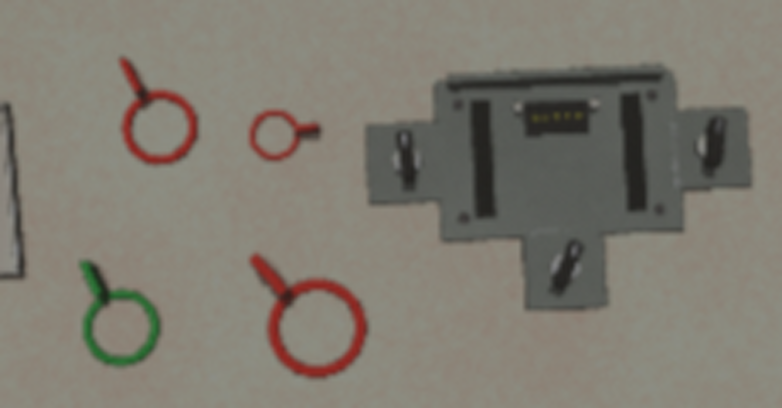

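The crop confirms it: red tag A at (237,187) is about 68 mm outside, the same as the green one, so it's the middle-sized tag. B is 47 mm (small) and C is 88 mm (large). Moving above the left knob.

Call:
servo_tool(deltas=[[[-1.2,1.6,0],0,8.5],[[-2.4,3.2,0],0,8.5],[[-2.4,3.2,0],0,8.5],[[-2.4,3.2,0],0,8.5],[[-2.4,3.2,0],0,8.5],[[-2.4,3.2,0],0,8.5],[[-2.4,3.2,0],0,8.5],[[-2.4,3.2,0],0,8.5],[[-2.4,3.2,0],0,8.5],[[-2.4,3.2,0],0,8.5],[[-2.4,3.2,0],0,8.5],[[-2.4,3.2,0],0,8.5]])

```text
clock: 1.1
position: [0.4555, 0.2176, 0.2248]
ee_rot: [0.798, 0.602, -0.005, -0.001]
ft_force: [0.1, 1.1, -0.7]
grip_width: 1.001
```

Call:
servo_tool(deltas=[[[-2.4,3.2,0],0,8.5],[[-2.4,3.2,0],0,8.5],[[-2.4,3.2,0],0,8.5],[[-2.0,2.6,0],0,8.5],[[-0.8,1.2,0],0,8.5],[[0,0,0],-0.1,8.5],[[0,0,0],-0.1,8.5],[[0,0,0],-0.05,8.5],[[0,0,0],0,8.5]])

```text
clock: 1.85
position: [0.5627, 0.0637, 0.2222]
ee_rot: [0.719, 0.695, -0.007, 0.0]
ft_force: [0.2, 0.7, -0.0]
grip_width: 0.994
```

```bash
python3 - <<'E'
from h import *
o=telemetry.get_obs(); im,d,c=snap('wrist'); save('w1',im); print(o['position'],o['ee_rot'],{k:np.round(v,4) for k,v in c.items()},o['clock'],o['torque'])
E
```

```text
[0.56268776 0.06371071 0.22219992] [ 7.18992619e-01  6.94978229e-01 -7.40720386e-03  9.24216126e-05] {'fx': np.float64(309.7069), 'fy': np.float64(309.7069), 'cx': np.float64(317.7303), 'cy': np.float64(199.6246), 'rvec': array([-2.1021, -2.0362, -0.2663]), 'tvec': array([-0.0803, -0.5718,  0.2224])} 1.85 [0.02673134 0.00700269 0.0213238 ]
```

View pics/w1.png

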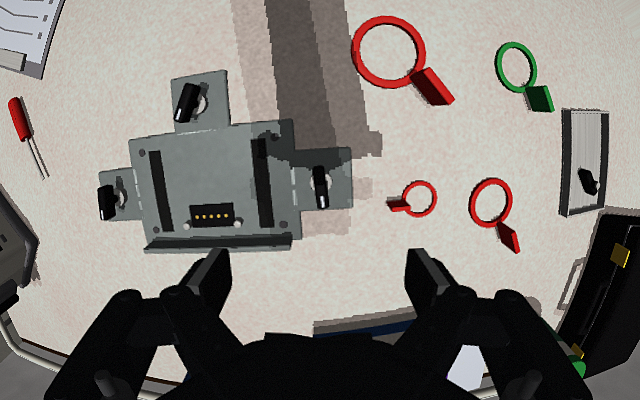

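```bash
cat >> h.py <<'E'
def frays(c,u,v):
    x=(u-c['cx'])/c['fx'];y=(v-c['cy'])/c['fy'];r=np.hypot(x,y)+1e-9
    s=np.tan(r)/r
    M=R.from_rotvec(np.ravel(c['rvec'])).as_matrix()
    return np.stack([x*s,y*s,np.ones_like(x)],-1)@M, -M.T@np.ravel(c['tvec'])
def fpts(d,c):
    v,u=np.mgrid[0:d.shape[0],0:d.shape[1]].astype(float); r,C=frays(c,u,v); return C+r*d[...,None]
def fplane(c,u,v,z):
    r,C=frays(c,np.asarray(u,float),np.asarray(v,float)); return C+r*((z-C[2])/r[...,2])[...,None]
def knob(xy,d,im,c,rad=.04):
    P=fpts(d,c); V=im.max(2)
    m=(np.hypot(P[...,0]-xy[0],P[...,1]-xy[1])<rad)&(P[...,2]>.033)&(P[...,2]<.07)&(d>0)
    m&=V<90
    k,l,s,ce=cv2.connectedComponentsWithStats(m.astype(np.uint8)); i=1+np.argmax(s[1:,4]); q=P[l==i]
    top=q[q[:,2]>.049]
    for nm,a in(('all',q),('top',top)):
        rc=cv2.minAreaRect(a[:,:2].astype(np.float32)*1000); w,h=rc[1]; b=cv2.boxPoints(rc); e=(b[1]-b[0]) if np.linalg.norm(b[1]-b[0])>np.linalg.norm(b[2]-b[1]) else b[2]-b[1]
        cov=np.cov(a[:,:2].T); ev=np.linalg.eigh(cov)[1][:,1]
        print('  ',nm,len(a),'ctr',np.round(np.array(rc[0])/1000,4),'mean',a.mean(0).round(4),'size',np.round((w,h),1),'axis deg rect %.1f pca %.1f'%(np.degrees(np.arctan2(e[1],e[0]))%180,np.degrees(np.arctan2(ev[1],ev[0]))%180),'px',ce[i].round(0))
E
python3 - <<'E'
from h import *
im,d,c=load('wrist'); P=fpts(d,c); print('cam',frays(c,np.array(0.),np.array(0.))[1].round(3))
for xy in((.57,.063),(.581,-.214),(.471,-.078)): print(xy); knob(xy,d,im,c)
m=(abs(P[...,2]-.008)<.006)&(abs(P[...,0]-.57)<.2)&(abs(P[...,1]+.07)<.2)&(im.max(2)-im.min(2)<25)&(im.max(2)<175)
print('plate z',np.percentile(P[m][:,2],[10,50,90]).round(4))
H,S,V=cv2.split(cv2.cvtColor(im,cv2.COLOR_BGR2HSV)); m=((H<8)|(H>172))&(S>120)&(np.hypot(P[...,0]-.62,P[...,1]-.3)<.08)
q=P[m]; rg=q[q[:,2]<.014]; b=q[q[:,2]>.02]
(x,y),r=cv2.minEnclosingCircle(rg[:,:2].astype(np.float32)); print('ring',x,y,2*r,'zt',np.percentile(rg[:,2],[50,95]).round(4))
A=np.c_[2*rg[:,:2],np.ones(len(rg))]; print('ls',np.linalg.lstsq(A,(rg[:,:2]**2).sum(1),rcond=None)[0][:2])
print('blade',b.mean(0).round(4),np.percentile(b[:,2],[1,99]).round(4),cv2.minAreaRect(b[:,:2].astype(np.float32)*1000))
E
```

```text
cam [0.494 0.068 0.367]
(0.57, 0.063)
   all 487 ctr [0.5692 0.0651] mean [0.5657 0.0646 0.0541] size [45.1 13.6] axis deg rect 6.6 pca 6.5 px [320. 186.]
   top 462 ctr [0.5692 0.0651] mean [0.5665 0.0646 0.0548] size [45.1 13.6] axis deg rect 6.6 pca 6.5 px [320. 186.]
(0.581, -0.214)
   all 498 ctr [ 0.5784 -0.2138] mean [ 0.5767 -0.2105  0.0484] size [13.6 43.6] axis deg rect 170.6 pca 175.4 px [106. 202.]
   top 270 ctr [ 0.5777 -0.2137] mean [ 0.5761 -0.2119  0.0541] size [13.5 42.2] axis deg rect 170.1 pca 174.8 px [106. 202.]
(0.471, -0.078)
   all 631 ctr [ 0.4692 -0.0779] mean [ 0.4689 -0.0751  0.0505] size [14.  44.2] axis deg rect 153.9 pca 156.6 px [187. 102.]
   top 435 ctr [ 0.4693 -0.078 ] mean [ 0.4682 -0.0763  0.0544] size [13.9 43.9] axis deg rect 153.9 pca 156.4 px [187. 102.]
plate z [0.0071 0.0095 0.0107]
ring 0.6224812865257263 0.31230464577674866 0.12185582518577576 zt [0.0088 0.0105]
ls [0.60613522 0.29320195]
blade [0.6443 0.3106 0.0406] [0.021  0.0524] ((646.8392333984375, 313.4517517089844), (35.15080261230469, 8.77330207824707), 25.69524383544922)
```

Call:
servo_tool(deltas=[[[0.1,0.6,0],-0.075,3.8],[[0,0,3.0],-0.075,3.8],[[0,0,4.0],0,3.8],[[0,0,4.0],0,3.8],[[0,0,1.5],0,3.8],[[0,0,0],0,3.8],[[0,0,0],0,3.8]])

```text
clock: 2.48
position: [0.5679, 0.0655, 0.0938]
ee_rot: [0.668, 0.744, -0.006, 0.0]
ft_force: [-0.7, 0.1, 0.1]
grip_width: 0.445
```

```bash
cat > st.py <<'E'
from h import *
import sys
o=telemetry.get_obs(); q=R.from_quat(o['ee_rot']); m=q.as_matrix(); print('t %.2f'%o['clock'],'pos',o['position'].round(4),'yaw %.2f'%np.degrees(np.arctan2(m[1,0],m[0,0])),'zax',m[:,2].round(3),'F',np.round(o['ft_force'],2),'T',np.round(o['torque'],3),'w %.4f'%(o['grip_width']*.0854),'tau7 %.3f'%o['tau'][6],'j',np.round(o['joint_pos'],3))
if len(sys.argv)>2:
    t=np.array([float(a) for a in sys.argv[1:4]]); y=float(sys.argv[4])
    print('tool-axis delta cm',(m.T@(t-o['position'])*100).round(2),'turn %.3f'%np.radians((np.degrees(np.arctan2(m[1,0],m[0,0]))-y+90)%180-90))
E
python3 st.py .569 .065 .027 96.5
```

```text
t 2.48 pos [0.5679 0.0655 0.0938] yaw 96.17 zax [-0.007 -0.009 -1.   ] F [-0.7   0.13  0.11] T [ 0.009 -0.015  0.008] w 0.0380 tau7 0.079 j [-0.502  0.348  0.363  1.774 -0.131  1.053  1.585]
tool-axis delta cm [-0.    0.16  6.68] turn -0.006
```

Call:
servo_tool(deltas=[[[0,0.15,3.5],0,3.8],[[0,0,2.5],0,3.8],[[0,0,0.6],0,3.8],[[0,0,0],0,3.8]])

```text
clock: 2.82
position: [0.5734, 0.067, 0.0326]
ee_rot: [0.669, 0.743, -0.002, 0.003]
ft_force: [0.1, -0.1, 1.1]
grip_width: 0.444
```

```bash
python3 st.py .569 .065 .027 96.5
```

```text
t 2.82 pos [0.5734 0.067  0.0326] yaw 96.00 zax [ 0.002 -0.006 -1.   ] F [ 0.14 -0.08  1.11] T [ 0.01   0.056 -0.035] w 0.0379 tau7 0.116 j [-0.483  0.433  0.344  1.809 -0.17   0.929  1.61 ]
tool-axis delta cm [-0.15 -0.46  0.56] turn -0.009
```

Call:
servo_tool(deltas=[[[-0.15,-0.45,0.4],-0.008,3.8],[[0,0,0],0,3.8],[[0,0,0],0,1.0],[[0,0,0],0,1.0],[[0,0,0],0,1.0],[[0,0,0],0,1.0],[[0,0,0],0,1.0]], force=50)

```text
clock: 3.4
position: [0.5719, 0.0648, 0.0347]
ee_rot: [0.667, 0.745, 0.001, 0.005]
ft_force: [1.7, -0.1, -7.5]
grip_width: 0.138
```

```bash
python3 st.py .569 .065 .027 96.5
```

```text
t 3.40 pos [0.5719 0.0648 0.0347] yaw 96.38 zax [ 0.009 -0.004 -1.   ] F [ 1.71 -0.1  -7.5 ] T [ 0.158 -0.371  0.012] w 0.0118 tau7 -0.029 j [-0.482  0.422  0.345  1.819 -0.168  0.921  1.618]
tool-axis delta cm [ 0.05 -0.29  0.77] turn -0.002
```

Call:
servo_tool(deltas=[[[0,0,0],0,3.0],[[0,0,0],0,3.0],[[0,-0.2,0.8],0,3.0],[[0,0,0.3],0,3.0],[[0,0,0],0,3.0]])

```text
clock: 3.82
position: [0.5713, 0.0656, 0.0247]
ee_rot: [0.666, 0.746, 0.003, 0.005]
ft_force: [-0.9, 0.3, -0.2]
grip_width: 0.349
```

```bash
python3 st.py .569 .065 .027 96.5
```

```text
t 3.82 pos [0.5713 0.0656 0.0247] yaw 96.43 zax [ 0.012 -0.003 -1.   ] F [-0.89  0.32 -0.15] T [-0.021  0.034  0.027] w 0.0298 tau7 0.027 j [-0.479  0.433  0.34   1.829 -0.174  0.898  1.623]
tool-axis delta cm [-0.04 -0.23 -0.23] turn -0.001
```

Call:
servo_tool(deltas=[[[0,-0.25,-0.1],0,1.0],[[0,0,0],0,1.0],[[0,0,0],0,1.0],[[0,0,0],0,1.0]], force=60)

```text
clock: 4.15
position: [0.5684, 0.0643, 0.0258]
ee_rot: [0.667, 0.745, 0.003, 0.005]
ft_force: [1.7, 0.3, -5.0]
grip_width: 0.141
```

Call:
servo_tool(deltas=[[[0,0,0],0.02,1.0],[[0,0,0],0.02,1.0]])

```text
clock: 4.32
position: [0.5684, 0.0643, 0.0257]
ee_rot: [0.682, 0.731, 0.003, 0.005]
ft_force: [1.0, -0.3, -2.0]
grip_width: 0.14
```

```bash
python3 st.py
```

```text
t 4.32 pos [0.5684 0.0643 0.0257] yaw 93.97 zax [ 0.012 -0.003 -1.   ] F [ 1.01 -0.32 -2.03] T [ 0.196 -0.144  0.152] w 0.0119 tau7 0.516 j [-0.487  0.427  0.35   1.836 -0.176  0.898  1.582]
```

Call:
servo_tool(deltas=[[[0,0,0],0.02,1.0],[[0,0,0],0.02,1.0]])

```text
clock: 4.48
position: [0.5684, 0.0644, 0.0258]
ee_rot: [0.698, 0.716, 0.003, 0.005]
ft_force: [1.1, -0.1, -1.9]
grip_width: 0.14
```

```bash
python3 st.py
```

```text
t 4.48 pos [0.5684 0.0644 0.0258] yaw 91.41 zax [ 0.012 -0.003 -1.   ] F [ 1.11 -0.1  -1.92] T [ 0.17  -0.161  0.129] w 0.0120 tau7 0.430 j [-0.495  0.428  0.359  1.837 -0.181  0.898  1.542]
```

Torque holds at about 0.13 N m through 5°, so this is the loose knob. I'll run it on.

Call:
servo_tool(deltas=[[[0,0,0],0.05,1.0],[[0,0,0],0.05,1.0],[[0,0,0],0.05,1.0],[[0,0,0],0.05,1.0],[[0,0,0],0.05,1.0],[[0,0,0],0.05,1.0],[[0,0,0],0.05,1.0],[[0,0,0],0.05,1.0],[[0,0,0],0.05,1.0],[[0,0,0],0.04,1.0]])

```text
clock: 5.32
position: [0.5685, 0.0648, 0.0258]
ee_rot: [0.86, 0.51, 0.004, 0.005]
ft_force: [0.6, -0.2, -2.2]
grip_width: 0.141
```

```bash
python3 st.py
```

```text
t 5.32 pos [0.5685 0.0648 0.0258] yaw 61.29 zax [ 0.012 -0.004 -1.   ] F [ 0.59 -0.18 -2.19] T [-0.009 -0.161  0.095] w 0.0120 tau7 0.688 j [-0.583  0.443  0.466  1.841 -0.24   0.902  1.062]
```

Call:
servo_tool(deltas=[[[0,0,0],0.025,1.0],[[0,0,0],0.02,1.0],[[0,0,0],0.02,1.0]])

```text
clock: 5.57
position: [0.5686, 0.0649, 0.0258]
ee_rot: [0.878, 0.479, 0.004, 0.005]
ft_force: [0.9, -0.7, -1.9]
grip_width: 0.141
```

```bash
python3 st.py
```

```text
t 5.57 pos [0.5686 0.0649 0.0258] yaw 57.18 zax [ 0.012 -0.005 -1.   ] F [ 0.86 -0.73 -1.93] T [-0.205 -0.1    1.07 ] w 0.0120 tau7 -0.615 j [-0.595  0.446  0.481  1.841 -0.248  0.903  0.996]
```

Call:
servo_tool(deltas=[[[0,0,0],0,3.8],[[0,0,0],0,3.8],[[0,0,0],0,3.8],[[0,0,-3.0],0,3.8],[[0,0,-4.0],0,3.8],[[0,0,-4.0],0,3.8],[[-3.5,-0.1,-1],0,3.8],[[-4.0,-0.1,0],0,3.8],[[-4.0,-0.1,0],0,3.8],[[-4.0,-0.1,0],0,3.8],[[-2.0,0,0],0,3.8],[[0,0,0],0,3.8]])

```text
clock: 6.57
position: [0.4655, -0.0829, 0.1522]
ee_rot: [0.877, 0.48, 0.006, 0.004]
ft_force: [1.1, -0.1, 0.1]
grip_width: 0.445
```

```bash
python3 - <<'E'
from h import *
im,d,c=snap('wrist'); save('w2',im)
for xy in((.569,.065),(.578,-.2138),(.469,-.078)): print(xy); knob(xy,d,im,c)
E
python3 st.py .469 -.078 .09 65
```

```text
(0.569, 0.065)
   all 893 ctr [0.568  0.0641] mean [0.5649 0.0627 0.0491] size [13.9 43.8] axis deg rect 150.3 pca 147.0 px [502. 202.]
   top 520 ctr [0.5679 0.0643] mean [0.5655 0.0641 0.0542] size [13.5 43.5] axis deg rect 149.3 pca 147.8 px [502. 202.]
(0.578, -0.2138)
   all 16 ctr [ 0.5702 -0.2072] mean [ 0.5688 -0.2073  0.037 ] size [1.3 7.9] axis deg rect 176.7 pca 178.3 px [271. 331.]
   top 0 ctr [0. 0.] mean [nan nan nan] size [0. 0.] axis deg rect 0.0 pca nan px [271. 331.]
(0.469, -0.078)
   all 802 ctr [ 0.4689 -0.0788] mean [ 0.4653 -0.077   0.0539] size [13.4 45.4] axis deg rect 155.4 pca 155.2 px [322. 195.]
   top 747 ctr [ 0.469  -0.0789] mean [ 0.4664 -0.0776  0.0549] size [13.4 45.2] axis deg rect 155.4 pca 155.2 px [322. 195.]
t 6.62 pos [ 0.4664 -0.0815  0.1523] yaw 57.39 zax [ 0.015 -0.002 -1.   ] F [ 1.02 -0.79  0.17] T [ 0.024 -0.02  -0.033] w 0.0380 tau7 0.282 j [-0.54   0.033  0.635  1.991 -0.021  1.109  1.106]
tool-axis delta cm [ 0.4  -0.05  6.23] turn -0.133
  avg = a.mean(axis, **keepdims_kw)
  ret = um.true_divide(
h.py:35: RuntimeWarning: Degrees of freedom <= 0 for slice
  cov=np.cov(a[:,:2].T); ev=np.linalg.eigh(cov)[1][:,1]
  c *= np.true_divide(1, fact)
  c *= np.true_divide(1, fact)
h.py:36: RuntimeWarning: Mean of empty slice.
  print('  ',nm,len(a),'ctr',np.round(np.array(rc[0])/1000,4),'mean',a.mean(0).round(4),'size',np.round((w,h),1),'axis deg rect %.1f pca %.1f'%(np.degrees(np.arctan2(e[1],e[0]))%180,np.degrees(np.arctan2(ev[1],ev[0]))%180),'px',ce[i].round(0))
```

Call:
servo_tool(deltas=[[[0.35,0,0],-0.075,3.8],[[0,0,3.0],-0.06,3.8],[[0,0,3.0],0,3.8],[[0,0,2.0],0,3.8],[[0,0,0],0,3.8],[[0,0,0],0,3.8]])

```text
clock: 7.12
position: [0.475, -0.073, 0.072]
ee_rot: [0.84, 0.543, 0.01, 0.006]
ft_force: [0.4, 0.2, 0.5]
grip_width: 0.446
```

```bash
python3 st.py .469 -.0785 .025 65.3
```

```text
t 7.12 pos [ 0.475 -0.073  0.072] yaw 65.80 zax [ 0.022  0.001 -1.   ] F [0.39 0.15 0.48] T [ 0.024 -0.002 -0.004] w 0.0381 tau7 0.206 j [-0.515  0.176  0.623  2.058 -0.132  0.923  1.327]
tool-axis delta cm [-0.79 -0.42  4.68] turn 0.009
```

Call:
servo_tool(deltas=[[[-0.75,-0.4,0],0.005,3.8],[[0,0,1.8],0,3.8],[[0,0,1.8],0,3.8],[[0,0,0.6],0,3.8],[[0,0,0],0,3.8]])

```text
clock: 7.53
position: [0.4726, -0.0774, 0.0345]
ee_rot: [0.841, 0.541, 0.013, 0.007]
ft_force: [0.2, 0.3, 0.0]
grip_width: 0.442
```

```bash
python3 st.py .469 -.0785 .025 65.3
```

```text
t 7.53 pos [ 0.4726 -0.0774  0.0345] yaw 65.58 zax [ 0.03   0.002 -1.   ] F [0.19 0.28 0.02] T [0.025 0.072 0.026] w 0.0377 tau7 0.277 j [-0.486  0.238  0.612  2.094 -0.192  0.831  1.383]
tool-axis delta cm [-0.26 -0.31  0.94] turn 0.005
```

Call:
servo_tool(deltas=[[[-0.25,-0.3,0.8],0.005,3.8],[[0,-0.1,0.2],0,2.5],[[0,0,0],0,1.0],[[0,0,0],0,1.0],[[0,0,0],0,1.0],[[0,0,0],0,1.0],[[0,0,0],0,1.0]])

```text
clock: 8.12
position: [0.469, -0.0789, 0.0267]
ee_rot: [0.842, 0.539, 0.015, 0.008]
ft_force: [1.8, -1.7, -6.6]
grip_width: 0.141
```

```bash
python3 st.py .469 -.0785 .025 65.3
```

```text
t 8.12 pos [ 0.469  -0.0789  0.0267] yaw 65.24 zax [ 0.033  0.002 -0.999] F [ 1.79 -1.67 -6.59] T [-0.489 -0.21  -0.023] w 0.0120 tau7 -0.055 j [-0.482  0.244  0.611  2.11  -0.201  0.808  1.388]
tool-axis delta cm [ 0.03 -0.02  0.17] turn -0.001
```

Call:
servo_tool(deltas=[[[0,0,0],0.02,1.0],[[0,0,0],0.02,1.0]])

```text
clock: 8.28
position: [0.469, -0.0789, 0.0267]
ee_rot: [0.853, 0.522, 0.015, 0.008]
ft_force: [1.9, -1.6, -7.1]
grip_width: 0.138
```

```bash
python3 st.py
```

```text
t 8.28 pos [ 0.469  -0.0789  0.0267] yaw 62.90 zax [ 0.033  0.001 -0.999] F [ 1.94 -1.6  -7.08] T [-0.571 -0.196  0.514] w 0.0118 tau7 0.089 j [-0.488  0.245  0.618  2.11  -0.203  0.808  1.349]
```

Call:
servo_tool(deltas=[[[0,0,0],0.02,1.0],[[0,0,0],0.02,1.0],[[0,0,0],0.01,1.0]])

```text
clock: 8.53
position: [0.469, -0.0789, 0.0267]
ee_rot: [0.867, 0.498, 0.015, 0.008]
ft_force: [1.3, -1.6, -6.3]
grip_width: 0.14
```

```bash
python3 st.py
```

```text
t 8.53 pos [ 0.469  -0.0789  0.0267] yaw 59.74 zax [ 0.033  0.001 -0.999] F [ 1.32 -1.56 -6.35] T [-0.572 -0.223  0.626] w 0.0119 tau7 -0.552 j [-0.497  0.246  0.627  2.11  -0.205  0.808  1.296]
```

Call:
servo_tool(deltas=[[[0,0,0],0,3.8],[[0,0,0],0,3.8],[[0,0,0],0,3.8],[[0,0,-3.0],0,3.8],[[0,0,-4.0],0,3.8],[[0,0,-4.0],0,3.8],[[-1.4,3.6,-1],0,3.8],[[-1.4,3.6,0],0,3.8],[[-1.4,3.6,0],0,3.8],[[-1.4,3.6,0],0,3.8],[[-0.5,1.6,0],0,3.8],[[0,0,0],-0.1,3.8]])

```text
clock: 9.53
position: [0.5799, -0.2141, 0.1652]
ee_rot: [0.84, 0.541, 0.026, 0.009]
ft_force: [-0.3, 0.9, 0.6]
grip_width: 0.444
```

Call:
servo_tool(deltas=[[[0,0,0],-0.1,3.8],[[0,0,0],-0.1,3.8],[[0,0,0],-0.1,3.8],[[0,0,0],0,3.8]])

```text
clock: 9.87
position: [0.5809, -0.2171, 0.1656]
ee_rot: [0.745, 0.666, 0.024, 0.014]
ft_force: [-0.6, -0.7, 0.5]
grip_width: 0.443
```

```bash
python3 - 2>/dev/null <<'E'
from h import *
im,d,c=snap('wrist'); save('w3',im)
for xy in((.469,-.078),(.578,-.2138)): print(xy); knob(xy,d,im,c)
E
python3 st.py .578 -.214 .09 83
```

```text
(0.469, -0.078)
   all 905 ctr [ 0.469  -0.0799] mean [ 0.4694 -0.0823  0.0506] size [13.5 44. ] axis deg rect 151.1 pca 151.1 px [456.  50.]
   top 635 ctr [ 0.469  -0.0798] mean [ 0.4689 -0.0807  0.0543] size [13.1 44. ] axis deg rect 151.1 pca 150.3 px [456.  50.]
(0.578, -0.2138)
   all 713 ctr [ 0.5775 -0.2145] mean [ 0.5735 -0.2146  0.0538] size [13.1 43.1] axis deg rect 173.4 pca 172.0 px [317. 180.]
   top 662 ctr [ 0.5776 -0.2145] mean [ 0.5748 -0.2148  0.0549] size [12.9 42.9] axis deg rect 173.2 pca 171.9 px [317. 180.]
t 9.92 pos [ 0.5809 -0.2171  0.1656] yaw 83.28 zax [ 0.053  0.011 -0.999] F [0.01 0.11 0.17] T [ 0.021  0.071 -0.004] w 0.0378 tau7 1.274 j [-0.226  0.379  0.662  1.636 -0.283  1.17   1.956]
tool-axis delta cm [ 0.14 -0.71  7.54] turn 0.005
```

Call:
servo_tool(deltas=[[[0.15,-0.7,0],0.005,3.8],[[0,0,3.0],0,3.8],[[0,0,3.0],0,3.8],[[0,0,2.0],0,3.8],[[0,0,1.0],0,3.8],[[0,0,0],0,3.8]])

```text
clock: 10.42
position: [0.5787, -0.2125, 0.075]
ee_rot: [0.756, 0.654, 0.026, 0.015]
ft_force: [-1.4, 0.5, -0.5]
grip_width: 0.442
```

```bash
python3 st.py .5777 -.2145 .026 82.8
```

```text
t 10.42 pos [ 0.5787 -0.2125  0.075 ] yaw 81.81 zax [ 0.059  0.012 -0.998] F [-1.4   0.51 -0.46] T [-0.014  0.098  0.036] w 0.0377 tau7 0.212 j [-0.201  0.467  0.624  1.733 -0.357  0.997  1.983]
tool-axis delta cm [-0.31 -0.34  4.88] turn -0.017
```

Call:
servo_tool(deltas=[[[-0.3,-0.35,0],-0.015,3.8],[[0,0,1.8],0,3.8],[[0,0,1.8],0,3.8],[[0,0,0.6],0,3.8],[[0,0,0],0,3.8]])

```text
clock: 10.83
position: [0.5788, -0.216, 0.0378]
ee_rot: [0.751, 0.659, 0.028, 0.018]
ft_force: [-0.9, -0.4, 0.7]
grip_width: 0.445
```

```bash
python3 st.py .5777 -.2145 .026 82.8
```

```text
t 10.83 pos [ 0.5788 -0.216   0.0378] yaw 82.59 zax [ 0.065  0.01  -0.998] F [-0.86 -0.37  0.71] T [-0.075  0.051  0.024] w 0.0380 tau7 0.140 j [-0.173  0.513  0.596  1.759 -0.394  0.925  2.03 ]
tool-axis delta cm [ 0.12 -0.2   1.17] turn -0.004
```

Call:
servo_tool(deltas=[[[0.1,-0.15,0.9],-0.003,3.8],[[0,-0.1,0.25],0,2.5],[[0,0,0],0,1.0],[[0,0,0],0,1.0],[[0,0,0],0,1.0],[[0,0,0],0,1.0],[[0,0,0],0,1.0]])

```text
clock: 11.42
position: [0.5783, -0.2154, 0.0289]
ee_rot: [0.75, 0.661, 0.029, 0.02]
ft_force: [1.3, 0.6, -3.8]
grip_width: 0.141
```

```bash
python3 st.py .5777 -.2145 .026 82.8
```

```text
t 11.42 pos [ 0.5783 -0.2154  0.0289] yaw 82.81 zax [ 0.069  0.009 -0.998] F [ 1.25  0.59 -3.78] T [-0.406 -0.06   0.083] w 0.0120 tau7 -0.097 j [-0.169  0.521  0.59   1.77  -0.402  0.903  2.039]
tool-axis delta cm [ 0.08 -0.09  0.29] turn 0.000
```

Call:
servo_tool(deltas=[[[0,0,0],0.02,1.0],[[0,0,0],0.02,1.0]])

```text
clock: 11.58
position: [0.5783, -0.2154, 0.0289]
ee_rot: [0.763, 0.645, 0.029, 0.019]
ft_force: [1.4, -0.1, -4.6]
grip_width: 0.144
```

```bash
python3 st.py .5777 -.2145 .026 82.8
```

```text
t 11.58 pos [ 0.5783 -0.2154  0.0289] yaw 80.47 zax [ 0.069  0.008 -0.998] F [ 1.43 -0.12 -4.58] T [-0.523 -0.07   0.546] w 0.0123 tau7 -0.067 j [-0.176  0.523  0.598  1.77  -0.407  0.904  2.003]
tool-axis delta cm [ 0.08 -0.09  0.28] turn -0.041
```

Call:
servo_tool(deltas=[[[0,0,0],0.02,1.0],[[0,0,0],0.02,1.0],[[0,0,0],0.01,1.0]])

```text
clock: 11.83
position: [0.5783, -0.2154, 0.0289]
ee_rot: [0.781, 0.624, 0.029, 0.018]
ft_force: [1.0, -0.1, -4.2]
grip_width: 0.143
```

```bash
python3 st.py .5777 -.2145 .026 82.8
```

```text
t 11.83 pos [ 0.5783 -0.2154  0.0289] yaw 77.32 zax [ 0.069  0.008 -0.998] F [ 0.97 -0.07 -4.21] T [-0.643 -0.004  0.718] w 0.0122 tau7 -0.672 j [-0.186  0.527  0.611  1.77  -0.415  0.906  1.953]
tool-axis delta cm [ 0.07 -0.1   0.29] turn -0.096
```

Call:
servo_tool(deltas=[[[0,0,0],0,3.8],[[0,0,0],0,3.8],[[0,0,0],0,3.8],[[0,0,-3.0],0,3.8],[[0,0,-4.0],0,3.8],[[0,0,-4.0],0,3.8],[[0,0,-2.0],0,3.8],[[4.0,-0.4,0],0,3.8],[[4.0,-0.4,0],0,3.8],[[4.0,-0.4,0],0,3.8],[[4.0,-0.4,0],0,3.8],[[4.0,-0.4,0],0,3.8]])

```text
clock: 12.83
position: [0.5956, -0.025, 0.1742]
ee_rot: [0.79, 0.612, 0.033, 0.021]
ft_force: [0.7, 0.1, 0.4]
grip_width: 0.447
```

Call:
servo_tool(deltas=[[[4.0,-0.4,0],0,3.8],[[4.0,-0.4,0],0,3.8],[[4.0,-0.4,0],0,3.8],[[4.0,-0.4,0],0,3.8],[[4.0,-0.4,0],0,3.8],[[4.0,-0.4,0],0,3.8],[[0,0,0],-0.11,3.8],[[0,0,0],-0.11,3.8],[[0,0,0],-0.11,3.8],[[0,0,0],-0.11,3.8],[[0,0,0],-0.11,3.8],[[0,0,0],-0.11,3.8]])

```text
clock: 13.83
position: [0.631, 0.2398, 0.1838]
ee_rot: [0.534, 0.844, 0.03, 0.029]
ft_force: [0.5, 0.1, -0.0]
grip_width: 0.445
```

```bash
cat > tag.py <<'E'
from h import *
def tag(ctr,im,d,c,z0=0,rad=.085):
    P=fpts(d,c); H,S,V=cv2.split(cv2.cvtColor(im,cv2.COLOR_BGR2HSV))
    m=((H<8)|(H>172))&(S>120)&(V>40)&(np.hypot(P[...,0]-ctr[0],P[...,1]-ctr[1])<rad)&(d>0)
    q=P[m]; z=q[:,2]-z0; rg=q[z<.014]; b=q[z>.02]
    A=np.c_[2*rg[:,:2],np.ones(len(rg))]; s=np.linalg.lstsq(A,(rg[:,:2]**2).sum(1),rcond=None)[0]
    print('ring ls',s[:2].round(4),'zpct',np.percentile(rg[:,2],[5,50,95]).round(4),len(rg))
    t=b[b[:,2]>b[:,2].max()-.01] if len(b) else b
    if len(b): print('blade',b.mean(0).round(4),'z',np.percentile(b[:,2],[1,99]).round(4),'rect',cv2.minAreaRect(b[:,:2].astype(np.float32)*1000),'dir deg',np.degrees(np.arctan2(b[:,1].mean()-s[1],b[:,0].mean()-s[0])))
E
python3 - 2>/dev/null <<'E'
from tag import *
im,d,c=snap('wrist'); save('w4',im)
knob((.5685,.065),d,im,c); tag((.625,.302),im,d,c)
im,d,c=snap('top'); save('top4',im)
E
python3 st.py .648 .3135 .09 115.7
```

```text
all 837 ctr [0.5689 0.0655] mean [0.5682 0.0688 0.0506] size [13.8 43.9] axis deg rect 148.6 pca 150.6 px [180.  43.]
   top 576 ctr [0.5687 0.0656] mean [0.5679 0.0675 0.0545] size [13.4 43.4] axis deg rect 149.8 pca 150.0 px [180.  43.]
ring ls [0.6056 0.2934] zpct [0.0065 0.0091 0.0105] 1295
blade [0.6434 0.3112 0.0444] z [0.0211 0.0527] rect ((646.2488403320312, 313.5710144042969), (33.76873779296875, 8.035788536071777), 27.211820602416992) dir deg 25.108305455653316
t 13.93 pos [0.6311 0.2395 0.184 ] yaw 115.07 zax [ 0.082  0.02  -0.996] F [ 0.29 -0.5   0.68] T [-0.05   0.123 -0.041] w 0.0380 tau7 2.487 j [-0.744  0.422  0.407  1.485 -0.163  1.185  1.689]
tool-axis delta cm [6.14 3.88 9.65] turn -0.011
```

Call:
servo_tool(deltas=[[[3.0,2.0,2],-0.01,3.8],[[3.2,2.0,2],0,3.8],[[0,0,3.0],0,3.8],[[0,0,3.0],0,3.8],[[0,0,0],0,3.8],[[0,0,0],0,3.8]])

```text
clock: 14.43
position: [0.6529, 0.3166, 0.0879]
ee_rot: [0.545, 0.837, 0.034, 0.03]
ft_force: [0.5, -0.7, 1.5]
grip_width: 0.447
```

```bash
python3 st.py .650 .314 .020 116
```

```text
t 14.43 pos [0.6529 0.3166 0.0879] yaw 113.87 zax [ 0.088  0.024 -0.996] F [ 0.48 -0.68  1.52] T [-0.014  0.038  0.026] w 0.0381 tau7 0.054 j [-0.779  0.606  0.367  1.431 -0.215  1.055  1.604]
tool-axis delta cm [-0.03 -0.98  6.73] turn -0.037
```

Call:
servo_tool(deltas=[[[0,-0.9,0],-0.035,3.8],[[0,0,2.5],0,3.8],[[0,0,2.5],0,3.8],[[0,0,0.5],0,3.8],[[0,0,0],0,3.8]])

```text
clock: 14.85
position: [0.654, 0.3131, 0.0422]
ee_rot: [0.535, 0.843, 0.038, 0.034]
ft_force: [0.1, -0.1, 0.7]
grip_width: 0.442
```

```bash
python3 st.py .650 .314 .020 116
```

```text
t 14.85 pos [0.654  0.3131 0.0422] yaw 115.14 zax [ 0.098  0.028 -0.995] F [ 0.07 -0.06  0.68] T [-0.042  0.084  0.038] w 0.0377 tau7 0.082 j [-0.765  0.645  0.349  1.475 -0.227  0.962  1.639]
tool-axis delta cm [ 0.29 -0.54  2.17] turn -0.015
```

Call:
servo_tool(deltas=[[[0.25,-0.5,1.0],-0.01,3.8],[[0,-0.1,1.0],0,3.8],[[0,0,0],0,3.8]])

```text
clock: 15.1
position: [0.6516, 0.3135, 0.0258]
ee_rot: [0.532, 0.845, 0.041, 0.036]
ft_force: [-0.4, 0.5, -1.1]
grip_width: 0.443
```

```bash
python3 st.py .650 .314 .020 116
```

```text
t 15.10 pos [0.6516 0.3135 0.0258] yaw 115.56 zax [ 0.103  0.031 -0.994] F [-0.36  0.49 -1.11] T [-0.042  0.153 -0.01 ] w 0.0379 tau7 0.051 j [-0.765  0.656  0.342  1.496 -0.231  0.924  1.648]
tool-axis delta cm [ 0.13 -0.18  0.56] turn -0.008
```

Close on the blade, lift and check.

Call:
servo_tool(deltas=[[[0.1,-0.15,0.4],-0.005,3.8],[[0,0,0],0,0.5],[[0,0,0],0,0.5],[[0,0,0],0,0.5],[[0,0,0],0,0.5],[[0,0,0],0,0.5],[[0,0,0],0,0.5],[[0,0,-2.5],0,0.5],[[0,0,-3.5],0,0.5],[[0,0,-3.5],0,0.5],[[0,0,0],0,0.5],[[0,0,0],0,0.5]], force=40)

```text
clock: 16.1
position: [0.6396, 0.3105, 0.12]
ee_rot: [0.53, 0.846, 0.04, 0.035]
ft_force: [-1.0, 0.2, -1.6]
grip_width: 0.088
```

```bash
python3 - 2>/dev/null <<'E'
from tag import *
im,d,c=snap('wrist'); save('w5',im)
im,d,c=snap('scene'); save('s5',cv2.resize(im[100:300,180:480],None,fx=2.6,fy=2.6))
E
python3 st.py
```

```text
t 16.20 pos [0.64   0.3105 0.1197] yaw 115.82 zax [ 0.103  0.03  -0.994] F [ 0.34 -1.11 -0.7 ] T [-0.01   0.103 -0.006] w 0.0071 tau7 -0.019 j [-0.795  0.535  0.373  1.466 -0.19   1.072  1.625]
```

View pics/w5.png

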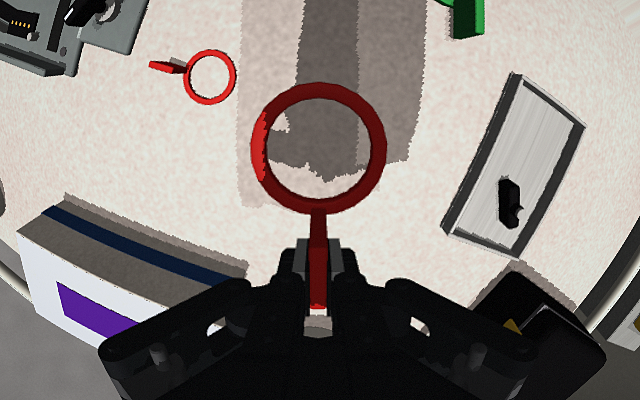

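The picture shows the tag held: the ring is at (318,148), with the blade between the pads at (318,260).

```bash
cat > ringheld.py <<'E'
from tag import *
import sys
o=telemetry.get_obs(); m=R.from_quat(o['ee_rot']).as_matrix(); p=o['position']
im,d,c=snap('wrist'); P=fpts(d,c); T=(P-p)@m   # tool coords
H,S,V=cv2.split(cv2.cvtColor(im,cv2.COLOR_BGR2HSV))
k=((H<8)|(H>172))&(S>120)&(V>35)&(T[...,1]>-.085)&(T[...,1]<-.016)&(abs(T[...,0])<.045)&(abs(T[...,2])<.035)&(d>0)
q=P[k]; 
for _ in range(4):
    A=np.c_[q[:,:2],np.ones(len(q))]; s=np.linalg.lstsq(A,q[:,2],rcond=None)[0]; q=q[abs(q[:,2]-A@s)<.004]
n=np.array([-s[0],-s[1],1]);n/=np.linalg.norm(n)
l=np.linalg.lstsq(np.c_[2*q[:,:2],np.ones(len(q))],(q[:,:2]**2).sum(1),rcond=None)[0]
z=np.r_[l[:2],1]@np.r_[s[:2],s[2]]
ctr=np.r_[l[:2],z]-n*.004
print(len(q),'ring centre',ctr.round(4),'normal',n.round(3),'r',np.sqrt(l[2]+l[0]**2+l[1]**2).round(4),'rel tool',((ctr-p)@m).round(4))
t=np.array([float(a) for a in sys.argv[1:4]]); print('delta cm',((t-ctr)@m*100).round(2))
E
python3 ringheld.py .5685 .065 .09; python3 st.py
```

```text
3672 ring centre [0.5947 0.2889 0.1023] normal [-0.016  0.009  1.   ] r 0.0304 rel tool [ 0.0006 -0.0517  0.012 ]
delta cm [-18.99 -12.21   0.28]
t 16.25 pos [0.6394 0.3103 0.1186] yaw 115.83 zax [ 0.101  0.029 -0.994] F [ 0.05  0.7  -0.23] T [-0.035  0.121 -0.007] w 0.0078 tau7 -0.008 j [-0.795  0.536  0.373  1.467 -0.19   1.072  1.625]
```

Call:
servo_tool(deltas=[[[-1.6,-1.0,0],0,0.5],[[-3.0,-1.9,0],0,0.5],[[-3.0,-1.9,0],0,0.5],[[-3.0,-1.9,0],0,0.5],[[-3.0,-1.9,0],0,0.5],[[-3.0,-1.9,0],0,0.5],[[-2.0,-1.4,0],0,0.5],[[0,0,0],0,0.5],[[0,0,0],0,0.5]])

```text
clock: 17.0
position: [0.6067, 0.0824, 0.0964]
ee_rot: [0.529, 0.848, 0.033, 0.03]
ft_force: [0.0, 1.2, -0.2]
grip_width: 0.086
```

```bash
python3 ringheld.py .5685 .065 .075; python3 st.py
```

```text
3762 ring centre [0.5612 0.0606 0.08  ] normal [0.002 0.015 1.   ] r 0.0304 rel tool [ 0.0006 -0.0517  0.0119]
delta cm [0.09 0.81 0.57]
t 17.05 pos [0.6066 0.0821 0.0963] yaw 116.05 zax [ 0.085  0.023 -0.996] F [ 0.5  -1.1  -0.13] T [-0.053  0.064  0.031] w 0.0073 tau7 0.047 j [-0.56   0.369  0.429  1.755 -0.194  0.968  1.967]
```

Call:
servo_tool(deltas=[[[0.1,0.8,0],0,0.5],[[0,0,1.0],0,0.5],[[0,0,0],0,0.5],[[0,0,0],0,0.5]])

```text
clock: 17.38
position: [0.6149, 0.0922, 0.0844]
ee_rot: [0.526, 0.849, 0.032, 0.029]
ft_force: [-0.0, -0.3, -0.0]
grip_width: 0.085
```

```bash
python3 ringheld.py .5685 .065 .0135; python3 st.py; python3 - 2>/dev/null <<'E'
from h import *
im,d,c=load('wrist'); knob((.5685,.065),d,im,c,.026)
save('w6',im[60:380,120:520])
E
```

```text
3773 ring centre [0.5696 0.0701 0.068 ] normal [0.005 0.016 1.   ] r 0.0304 rel tool [ 0.0006 -0.0517  0.012 ]
delta cm [-0.32 -0.79  5.41]
t 17.43 pos [0.6144 0.0924 0.084 ] yaw 116.41 zax [ 0.082  0.024 -0.996] F [-0.65 -0.06 -0.94] T [-0.022  0.137  0.026] w 0.0071 tau7 -0.005 j [-0.56   0.404  0.419  1.738 -0.208  0.955  1.968]
   all 1836 ctr [0.569  0.0646] mean [0.5672 0.0648 0.0539] size [13.5 44.4] axis deg rect 148.9 pca 149.0 px [312. 136.]
   top 1702 ctr [0.569  0.0646] mean [0.5674 0.0651 0.0548] size [13.5 44.4] axis deg rect 148.9 pca 149.0 px [312. 136.]
```

View pics/w6.png

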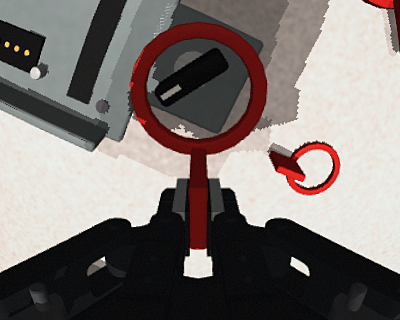

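Call:
servo_tool(deltas=[[[-0.45,-0.3,0],0,0.5],[[0,0,0],0,0.5],[[0,0,0],0,0.5]])

```text
clock: 17.68
position: [0.6135, 0.0878, 0.0834]
ee_rot: [0.525, 0.85, 0.032, 0.028]
ft_force: [-0.2, -0.4, -1.0]
grip_width: 0.087
```

```bash
python3 ringheld.py .569 .0648 .0605; python3 st.py
```

```text
3760 ring centre [0.5681 0.0655 0.0672] normal [0.006 0.016 1.   ] r 0.0304 rel tool [ 0.0006 -0.0517  0.012 ]
delta cm [-0.09 -0.01  0.67]
t 17.73 pos [0.6135 0.0875 0.0835] yaw 116.52 zax [ 0.082  0.024 -0.996] F [-0.27 -0.61  0.24] T [-0.074  0.119 -0.071] w 0.0072 tau7 0.002 j [-0.554  0.402  0.42   1.742 -0.208  0.954  1.978]
```

Call:
servo_tool(deltas=[[[-0.05,-0.1,0.7],0,0.5],[[0,-0.1,0.7],0,0.5],[[0,-0.1,0.7],0,0.5],[[0,0,0],0,0.5]])

```text
clock: 18.07
position: [0.6129, 0.0859, 0.0607]
ee_rot: [0.526, 0.85, 0.032, 0.029]
ft_force: [-1.2, -0.9, 0.2]
grip_width: 0.085
```

```bash
python3 ringheld.py .569 .0648 .0135; python3 st.py .6135 .0875 .03 116.5
```

```text
3779 ring centre [0.5675 0.0637 0.0444] normal [0.004 0.015 1.   ] r 0.0304 rel tool [ 0.0006 -0.0517  0.012 ]
delta cm [ 0.08 -0.09  3.09]
t 18.12 pos [0.6131 0.086  0.0613] yaw 116.49 zax [ 0.083  0.024 -0.996] F [ 0.43 -0.07  0.27] T [ 0.     0.102 -0.01 ] w 0.0072 tau7 0.051 j [-0.544  0.428  0.411  1.76  -0.224  0.91   1.992]
tool-axis delta cm [ 0.17 -0.16  3.13] turn -0.000
```

Call:
servo_tool(deltas=[[[0.08,-0.05,0.7],0,0.5],[[0,-0.05,0.7],0,0.5],[[0,-0.05,0.7],0,0.5],[[0,0,0.3],0,0.5],[[0,0,0],0,0.5]])

```text
clock: 18.53
position: [0.6134, 0.0867, 0.0345]
ee_rot: [0.526, 0.85, 0.032, 0.029]
ft_force: [0.5, 0.8, -0.7]
grip_width: 0.089
```

```bash
python3 ringheld.py .569 .0648 .0135; python3 st.py
```

```text
3440 ring centre [0.5679 0.0646 0.0182] normal [0.003 0.017 1.   ] r 0.0303 rel tool [ 0.0007 -0.0518  0.0119]
delta cm [-0.02  0.07  0.47]
t 18.58 pos [0.6134 0.0867 0.0347] yaw 116.49 zax [ 0.083  0.024 -0.996] F [-0.15 -0.21 -0.45] T [-0.008  0.08  -0.017] w 0.0072 tau7 0.023 j [-0.534  0.464  0.399  1.775 -0.243  0.862  2.005]
```

Lower the last 4 mm, let go and back away upward.

Call:
servo_tool(deltas=[[[0,0,0.4],0,0.5],[[0,0,0],0,0.5],[[0,0,0],0,2.5],[[0,0,0],0,2.5],[[0,0,0],0,2.5],[[0,0,0],0,2.5]])

```text
clock: 19.08
position: [0.6149, 0.087, 0.0316]
ee_rot: [0.526, 0.85, 0.033, 0.03]
ft_force: [0.1, -0.4, -1.5]
grip_width: 0.292
```

Call:
servo_tool(deltas=[[[0,0.25,-2.0],0,2.5],[[0,0.3,-3.0],0,2.5],[[0,0.3,-4.0],0,2.5],[[0,0.3,-4.0],0,2.5],[[0,-2,-2.0],0,2.5],[[-3,-3,0],0,2.5],[[-3,-2,0],0,2.5],[[0,0,0],0,2.5],[[0,0,0],0,2.5]])

```text
clock: 19.83
position: [0.5749, 0.0021, 0.1853]
ee_rot: [0.524, 0.85, 0.033, 0.03]
ft_force: [0.9, 1.1, -0.6]
grip_width: 0.29
```

```bash
python3 st.py; python3 - 2>/dev/null <<'E'
from tag import *
im,d,c=snap('wrist'); save('w7',im)
tag((.59,.075),im,d,c,z0=.009)
for xy in((.569,.065),(.469,-.0785),(.5777,-.2145)): print(xy); knob(xy,d,im,c,.03)
E
```

```text
t 19.83 pos [0.5749 0.0021 0.1853] yaw 116.67 zax [ 0.086  0.025 -0.996] F [ 0.86  1.14 -0.63] T [ 0.062  0.05  -0.011] w 0.0248 tau7 0.229 j [-0.51   0.195  0.497  1.762 -0.128  1.123  2.062]
ring ls [0.5753 0.0804] zpct [0.0125 0.0171 0.0186] 1278
blade [0.6027 0.0895 0.0514] z [0.0294 0.2027] rect ((589.0078125, 84.21246337890625), (141.90924072265625, 60.58041000366211), 60.840415954589844) dir deg 18.219663460895013
(0.569, 0.065)
   all 812 ctr [0.5686 0.064 ] mean [0.5664 0.0625 0.0505] size [13.5 43.6] axis deg rect 148.1 pca 147.8 px [381. 197.]
   top 563 ctr [0.5686 0.0639] mean [0.567  0.0638 0.0544] size [13.5 43.5] axis deg rect 147.3 pca 147.7 px [381. 197.]
(0.469, -0.0785)
   all 813 ctr [ 0.469  -0.0784] mean [ 0.4688 -0.0767  0.0526] size [13.6 43.5] axis deg rect 149.3 pca 151.3 px [293.  32.]
   top 684 ctr [ 0.469  -0.0785] mean [ 0.4681 -0.0773  0.0547] size [13.5 43.5] axis deg rect 149.3 pca 150.8 px [293.  32.]
(0.5777, -0.2145)
   all 752 ctr [ 0.5781 -0.2137] mean [ 0.5758 -0.211   0.0495] size [14.4 43.5] axis deg rect 169.6 pca 171.2 px [127.  87.]
   top 464 ctr [ 0.5782 -0.2144] mean [ 0.5762 -0.2124  0.0542] size [13.7 43.1] axis deg rect 168.5 pca 170.3 px [127.  87.]
```

View pics/w7.png

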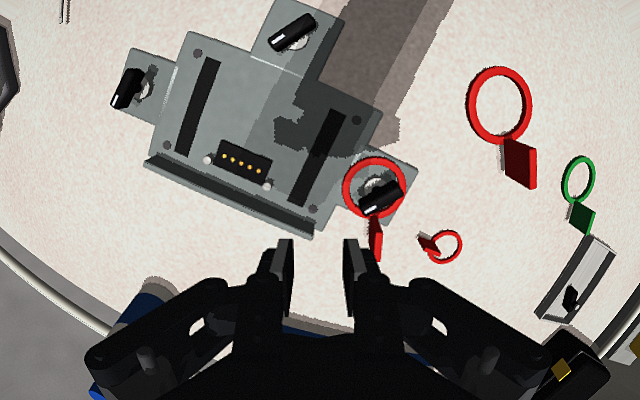

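The ring lies around the loose knob at (373,187) and has been let go. I'll take one closer look at the right-hand knob's angle before handing in.

Call:
servo_tool(deltas=[[[-3.3,-1.5,0],0,2.5],[[-3.3,-1.5,0],0,2.5],[[-3.3,-1.5,0],0,2.5],[[-3.3,-1.5,0],0,2.5],[[-3.3,-1.5,0],0,2.5],[[-3.0,-1.5,0],0,2.5],[[0,0,0],0,2.5],[[0,0,0],0,2.5]])

```text
clock: 20.55
position: [0.5866, -0.2123, 0.1774]
ee_rot: [0.518, 0.854, 0.033, 0.028]
ft_force: [1.4, 0.8, -0.0]
grip_width: 0.293
```

```bash
python3 st.py; python3 - 2>/dev/null <<'E'
from tag import *
im,d,c=snap('wrist')
knob((.5777,-.2145),d,im,c,.03); knob((.469,-.0785),d,im,c,.03)
w=np.load('wrist.npz')
im,d,c=snap('top'); P=pts(d,c)
H,S,V=cv2.split(cv2.cvtColor(im,cv2.COLOR_BGR2HSV)); m=((H<8)|(H>172))&(S>120)&(V>40)&(np.hypot(P[...,0]-.569,P[...,1]-.065)<.045)
v,u=np.nonzero(m); q=ray(c,u.astype(float),v.astype(float),.017); r=np.hypot(q[:,0]-.569,q[:,1]-.065); q=q[r<.04]
print('top-cam ring',np.linalg.lstsq(np.c_[2*q[:,:2],np.ones(len(q))],(q[:,:2]**2).sum(1),rcond=None)[0][:2].round(4),len(q), 'z',np.median(P[m][:,2]).round(4))
m=(H>45)&(H<85)&(S>120)&(V>40)&(np.hypot(P[...,0]-.43,P[...,1]-.33)<.06)
v,u=np.nonzero(m);print('green px',u.mean(),v.mean())
E
```

```text
t 20.55 pos [ 0.5866 -0.2123  0.1774] yaw 117.52 zax [ 0.083  0.027 -0.996] F [ 1.39  0.8  -0.04] T [-0.02   0.064  0.01 ] w 0.0250 tau7 0.309 j [-0.176  0.347  0.595  1.631 -0.27   1.165  2.537]
   all 792 ctr [ 0.5776 -0.2152] mean [ 0.5753 -0.2161  0.0527] size [13.8 43.7] axis deg rect 168.7 pca 167.3 px [322. 167.]
   top 668 ctr [ 0.5778 -0.2152] mean [ 0.5759 -0.2155  0.0547] size [13.8 43.3] axis deg rect 168.3 pca 167.7 px [322. 167.]
   all 780 ctr [ 0.4687 -0.0801] mean [ 0.4694 -0.0828  0.0498] size [13.4 44. ] axis deg rect 151.9 pca 151.6 px [496. 139.]
   top 501 ctr [ 0.4692 -0.08  ] mean [ 0.4689 -0.0811  0.0543] size [12.8 43.3] axis deg rect 151.5 pca 150.2 px [496. 139.]
top-cam ring [0.5735 0.0648] 165 z 0.0176
green px 223.4375 243.59375
```

```bash
python3 - <<'E'
from h import *
a=cv2.imread('pics/top0.png'); b=load('top')[0]
for im in(a,b):
    H,S,V=cv2.split(cv2.cvtColor(im[215:265,205:245],cv2.COLOR_BGR2HSV)); v,u=np.nonzero((H>45)&(H<85)&(S>100)&(V>30)); print(u.mean()+205,v.mean()+215,len(u))
print(order.hand_in())
E
```

```text
223.47727272727272 243.57575757575756 132
223.45112781954887 243.53383458646616 133
the job is handed in; nothing more can be done
None
```

I turned all three knobs clockwise, fitted the red tag over the loose one, and handed the job in at about 20.6 s. No verdict came back; these are my last checks.

- **Left knob (the loose one):** it turned at about 0.13 N m and ran about 37° by camera, until the torque jumped to 1.07 N m.
- **Rear and right knobs (both sound):** they gave at about 0.5 N m and I stopped there. By camera they stand about 4.3° (0.075 rad) and 4.5° (0.08 rad) clockwise of their start.
- **Red tag:** I used the middle-sized one (about 68 mm outside diameter). It lies flat on the left ear around the loose knob and is let go. Its top is at 17 mm, and its centre was within about 1 mm of the knob's axis just before the last 4 mm of lowering.
- **Green tag:** it has not moved, by comparing top-camera pictures from start and end. I did not measure the spare knob and screwdriver again, but the arm never went near them.

**Where checks disagreed:**
- The top camera, partly masked, put the ring 4.5 mm off the knob's axis. The first wrist fit, about 17 mm off, was spoiled by other red pixels. The pictures and the pre-release measurement agree with the smaller offset, so I trust those.
- The tool slowly drifted to a tilt of about 5°. The ring still measured level just before I let go.

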